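Pack the camera kit tray

TASK

Pack the camera things that lie about the desk into the wooden kit tray: the white film canister with the orange lid into the round pocket of the orange insert, the black canister with the grey lid into that of the grey insert, the lens upright into the large round pocket and the battery flat and lengthwise into the rectangular one, each resting on the floor of its pocket with canisters standing upright. Put the lens down, do not drop it. Leave the glue stick and the USB stick undisturbed where they are; they do not belong to the kit.

Things in the scene. Friction and masses are not known exactly. Their poses are not given: they have to be found in the camera images.
- white_can: film canister with a white body and an orange lid, standing upright; 52 mm tall, body 31 mm and lid (top 7 mm) 34 mm in diameter, 28 g. Origin: centre of its underside, z up along its axis
- dark_can: film canister with a black body and a grey lid, standing upright; 52 mm tall, body 31 mm and lid (top 7 mm) 34 mm in diameter, 28 g. Origin: centre of its underside, z up along its axis
- lens: black camera lens standing upright on its rear cap; 71 mm tall, 66 to 68 mm in diameter from 30 mm above its underside to the top, 60 to 62 mm below that, about 0.24 kg. Does not roll or turn by itself. Origin: centre of its underside, z up along its axis
- battery: flat black camera battery lying flat: 52 (its x) x 36 (its y) x 16 mm high, about 45 g. Origin: centre of its underside
- orange_insert: square insert 94 x 94 mm, 16 mm high, fixed in one of the tray's four places (which one varies). Origin: centre of its underside, 17 mm above the desk, under the pocket's centre; z up, turns with the tray. Tray rim 36 mm above the desk. Orange, with a blue-floored round pocket 50 mm in diameter and 12 mm deep (pocket floor 4 mm above the origin)
- grey_insert: square insert 94 x 94 mm, 16 mm high, fixed in one of the tray's four places (which one varies). Origin: centre of its underside, 17 mm above the desk, under the pocket's centre; z up, turns with the tray. Tray rim 36 mm above the desk. Plain grey, with a blue-floored round pocket 50 mm in diameter and 12 mm deep (pocket floor 4 mm above the origin)
- lens_insert: square insert 94 x 94 mm, 16 mm high, fixed in one of the tray's four places (which one varies). Origin: centre of its underside, 17 mm above the desk, under the pocket's centre; z up, turns with the tray. Tray rim 36 mm above the desk. Light wood, with a blue-floored large round pocket 82 mm in diameter and 12 mm deep (pocket floor 4 mm above the origin)
- battery_insert: square insert 94 x 94 mm, 16 mm high, fixed in one of the tray's four places (which one varies). Origin: centre of its underside, 17 mm above the desk, under the pocket's centre; z up, turns with the tray. Tray rim 36 mm above the desk. Light wood, with a blue-floored rectangular pocket 68 mm (its x) by 50 mm (its y), 6 mm deep (pocket floor 10 mm above the origin)
- glue_stick: white glue stick with a red cap, standing upright, 26 mm in diameter, 91 mm tall: slimmer and taller than the canisters and not part of the camera kit. Loose. Origin: centre of its underside
- usb_stick: black USB stick with a bare metal plug, lying flat, 18 (its x) x 52 (its y) x 8 mm: much narrower than the battery and not part of the camera kit. Loose. Origin: centre of its underside
Things that resemble listed ones, but are neither listed nor needed, are in the scene too. Leave any pink or yellow look-alike of the battery alone.

How it is judged:
By the outcome, as a careful person would: the job done as asked, in the order asked, and still so for the second after the job is handed in, with the robot touching nothing.
It also fails if it takes over 112 s, if anything falls off the work surface, if the arm or the gripper's body presses on something with over 40 N, if the wrist force passes 120 N, or if a joint passes its speed limit or range.

ROBOT

A 6-joint arm with a two-finger parallel gripper is mounted at the origin on a cart in front of the work surface, level with it; the furniture and walls round the work are solid. World frame = base frame: x ahead of the robot, y to its left, z up, the work surface at z = 0. Lengths are in m, angles in rad, forces in N, time in s.
With the tool pointing down it reaches from about 0.425 to 0.95 m from the base axis. Payload 3.5 kg.
Tool frame: the origin (TCP) lies midway between the tips of the shut fingers; the grasp point (between the pads) lies 19 mm behind it; z points along the fingers, y is the line along which they close (so a half turn about z gives the same grasp; the last joint's range is limited). The gripper opens to 85 mm and grips with 20 to 120 N. Pads are 22 mm wide; open, the fingers measure 114 mm over their backs; the gripper's body (76 mm by 85 mm) begins 54 mm behind the grasp point. The pads swing forward as they close: fully open they stand 13 mm farther back than shut.
Start: joints at [1.107, 0.286, 1.577, -0, 1.279, -0.15], TCP at [0.208, 0.642, 0.231] pointing down, gripper open.
Joint ranges: [-2.77, 2.77], [-0.9, 2.22], [0.21, 2.48], [-1.53, 4.67], [0.24, 2.81], [-2.84, 2.84]. Speed limits (rad/s): [2.79, 2.79, 3.14, 3.14, 3.14, 3.14].

INTERFACE

Orientations are given as a unit quaternion [x, y, z, w].
In Python, from plant import ctrl gives the robot as it stands.
- The arm moves only by the tool send_rows, never from a script. Its argument "series" is a list that holds one entry, the list of rows, each a list of 7 numbers: the shift along the tool's x, y, z in cm, then the turn, a rotation vector about the tool's x, y, z in rad, then the opening, from -1 (shut) to 1 (fully open). In form: [[[x, y, z, rx, ry, rz, jaw], ...]]. A call has 1 to 10 rows; each row shifts and turns the commanded pose from where the row before left it, along the tool's axes as they then stand; what a row does not reach is not made up. A row lasts 1/8 s, in which the tool goes at most 62.5 mm and 10.7 degrees, less where a joint would pass 70% of its speed; a pose out of reach is approached as far as the arm can. A call is refused whole if a number of a shift passes 6.25 or a number of a turn 0.188, either way. A call with a gripper value outside its range is refused whole. The fingers move at their own pace and stop on an object; "force" is the grip in N (left out, the last holds). Time passes only in rows, so rows that do not move let the fingers close. It gives the time, the measured TCP pose, the force, the opening and the grip force at its end, in the units of the state.
- ctrl.get_state(): the state, without advancing time (a new reading comes with each control period).
- ctrl.read_camera(name): name is "side" or "top"; returns a dict with "img" (420x560x3 uint8, red, green, blue), "fx", "fy", "cx", "cy" (pixels), "k1" (the pictures are not rectified: a ray, as slopes to the right and down, at radius r is drawn at 1 + k1 r^2 times it, then the intrinsics apply), "R" (3x3) and "t" (3): a world point X has camera coordinates R X + t. Camera axes: x right, y down, z forward; pixel columns grow to the right and rows downward; lengths in m; the calibration is good to about 2 mm. A picture is of the moment at which its call begins. There is no depth.
- ctrl.sign_off(): hands the job in; it is judged then, once.
The state is a dict: "time": time; "qpos": joint angles; "dq": joint speeds; "joint_efforts": joint torques, N m; "eef_pos": TCP position; "tcp_rot": TCP orientation; "contact_force": force on the tool from outside, world axes, zero at the start; "wrist_torque": the same for the moment, N m; "opening": opening from 0.0 (shut) to 1.0 (fully open); "finger_force": force on a finger pad.
Only numpy, scipy, OpenCV 4.12 (cv2) and the standard library are available. Lean on these libraries where they do the work, as an engineer would, in place of code of your own. Each camera call takes 0.05 s, during which the arm holds its last target. There are 200 camera calls.

## Working session

There is one attempt and no reset: what is moved stays moved. The work goes in short steps, Python scripts to look and compute and a tool call to move; the robot and the scene stay as the last step left them, time stands still between calls to the robot, and variables do not carry over. Pictures are saved under pics/ and viewed, at most 14 in all, crops included, and the job is handed in when it is done.

Besides the shell and the picture viewer there is one more tool, called after ">>>" by a JSON object that holds its "name" and its "arguments". send_rows: Moves the arm, as the interface text tells. Its arguments: {"type":"object","properties":{"series":{"type":"array"},"force":{"type":"number"}},"required":["series"]}

```bash
ls; mkdir -p pics; python3 - <<'E'
from plant import ctrl
import cv2
for n in("top","side"):
    c=ctrl.read_camera(n); cv2.imwrite(f"pics/{n}0.png",c["img"][:,:,::-1])
    print(n,c["fx"],c["fy"],c["cx"],c["cy"],c["k1"],c["R"],c["t"])
print(ctrl.get_state())
E
```

```text
pics
top 428.0355923004631 428.0355923004631 272.99670591775566 211.43559013595845 0.005705525287702657 [[ 0.00260422 -0.99999132  0.00325197]
 [-0.98186132 -0.0031735  -0.18957391]
 [ 0.18958259 -0.00269929 -0.98186107]] [-0.27076764  0.49928622  1.16345187]
side 453.5958326603194 453.5958326603194 272.81106984213204 205.65924679294392 -0.042454495679906765 [[ 0.92311701 -0.38449825 -0.0040094 ]
 [-0.18851019 -0.4434447  -0.87625379]
 [ 0.3351401   0.8096406  -0.48183319]] [-0.59605243  0.02401645  1.38602674]
{'time': 0.1, 'qpos': array([ 1.10701208e+00,  2.87132045e-01,  1.57805042e+00,  2.94420108e-05,
        1.27860446e+00, -1.49988074e-01]), 'dq': array([-0.001186  , -0.00201316, -0.0053848 , -0.0001915 , -0.00188927,
       -0.00135884]), 'joint_efforts': array([ 1.67885384e-03, -4.07295907e+01, -2.93699223e+01, -1.05430379e-04,
        3.43066429e-03,  3.53285252e-06]), 'eef_pos': array([0.20803837, 0.64150799, 0.23003812]), 'tcp_rot': array([ 1.56259259e-01,  9.87715465e-01, -1.04161783e-03, -3.44869225e-04]), 'contact_force': array([-0.6977475 , -0.06199563, -0.60660018]), 'wrist_torque': array([0.01582007, 0.03521598, 0.0044983 ]), 'finger_force': 0.0, 'opening': 1.0032928252995972}
```

View pics/top0.png

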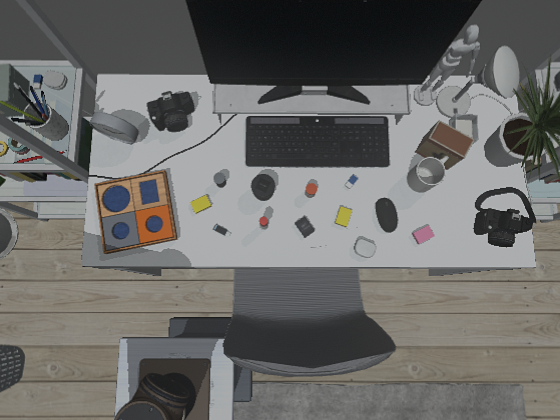

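View pics/side0.png

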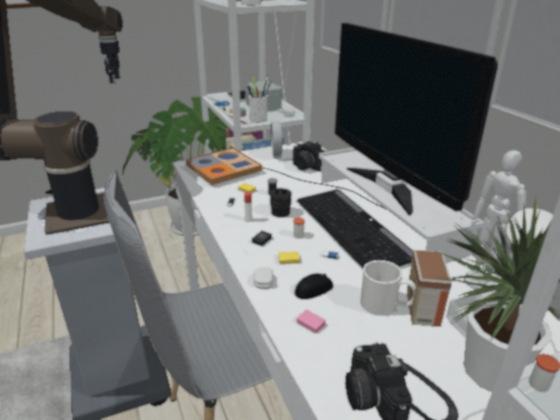

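Top view: tray at about (136,211), with the lens pocket at (116,198), battery (151,192), grey (122,230) and orange (154,223). The dark can is at (221,179), lens (263,186), white can (312,188), battery (305,227), glue stick (264,222) and USB (222,229). I'll zoom in to measure.

```bash
cat > h.py <<'E'
import numpy as np, cv2
from plant import ctrl
def cam(n): return ctrl.read_camera(n)
def ray(c,u,v):
    x=np.array([(u-c["cx"])/c["fx"],(v-c["cy"])/c["fy"]]); d=x.copy()
    for _ in range(8): d=x/(1+c["k1"]*(d@d))
    R=np.array(c["R"]);t=np.array(c["t"])
    return -R.T@t, R.T@np.array([d[0],d[1],1.])
def onz(c,u,v,z):
    o,d=ray(c,u,v); return o+d*(z-o[2])/d[2]
def proj(c,X):
    p=np.array(c["R"])@X+np.array(c["t"]); d=p[:2]/p[2]; d=d*(1+c["k1"]*(d@d))
    return c["fx"]*d[0]+c["cx"], c["fy"]*d[1]+c["cy"]
def blob(mask,u,v,r=12):
    """component of mask nearest to (u,v)"""
    n,l,s,cc=cv2.connectedComponentsWithStats(mask.astype(np.uint8))
    k=[i for i in range(1,n) if s[i,4]>8]
    i=min(k,key=lambda i:np.hypot(cc[i,0]-u,cc[i,1]-v))
    return cc[i],s[i],l==i
E
python3 - <<'E'
from h import *
c=cam("top");im=c["img"].astype(int);s=cam("side")
cr=c["img"][160:265,85:345,::-1]
cv2.imwrite("pics/z0.png",cv2.resize(cr,None,fx=3,fy=3,interpolation=cv2.INTER_CUBIC))
cr=s["img"][140:260,180:330,::-1]
cv2.imwrite("pics/z1.png",cv2.resize(cr,None,fx=5,fy=5,interpolation=cv2.INTER_CUBIC)) 
R,G,B=[im[:,:,i] for i in range(3)]
blue=(B>R+35)&(B>G+20)
for n,u,v,z in(("lensP",116,198,.021),("batP",151,192,.027),("greyP",122,230,.021),("orP",154,223,.021)):
    cc,st,m=blob(blue,u,v); print(n,cc,st,onz(c,*cc,z))
    if n=="batP":
        r=cv2.minAreaRect(cv2.findContours(m.astype(np.uint8),0,2)[0][0]); print(r)
red=(R>G+70)&(R>B+70)
for n,u,v,z in(("white lid",312,188,.052),("glue",264,222,.091)):
    cc,st,m=blob(red,u,v); print(n,cc,st,onz(c,*cc,z))
dark=im.max(2)<75
for n,u,v,z in(("lens",263,186,.071),("bat",305,227,.016),("usb",222,229,.008)):
    cc,st,m=blob(dark,u,v); print(n,cc,st,onz(c,*cc,z))
    r=cv2.minAreaRect(cv2.findContours(m.astype(np.uint8),0,2)[0][0]); print(r)
# tray by wood mask
E
```

```text
lensP [116.47878788 198.17373737] [104 186  26  25 495] [0.5431208  0.18573019 0.021     ]
batP [148.90690691 191.52252252] [140 180  19  24 333] [0.5618792  0.09102284 0.027     ]
((148.82028198242188, 191.52838134765625), (21.470848083496094, 15.804207801818848), 81.02737426757812)
greyP [121.14044944 230.07865169] [114 223  15  15 178] [0.44950348 0.16567877 0.021     ]
orP [154.59638554 223.59036145] [147 217  15  14 166] [0.46862544 0.07101648 0.021     ]
white lid [310.82857143 188.88571429] [307 184  10  10  35] [ 0.56517426 -0.37700248  0.052     ]
glue [263.04444444 220.42222222] [260 217   7   8  45] [ 0.46684904 -0.24221115  0.091     ]
lens [262.89006342 186.54334038] [252 174  23  27 473] [ 0.56676143 -0.2406861   0.071     ]
((263.0, 187.0), (26.0, 22.0), 90.0)
bat [304.33333333 226.49382716] [295 217  19  20 162] [ 0.46228767 -0.36002544  0.016     ]
((304.41217041015625, 226.27700805664062), (17.669641494750977, 11.973505973815918), 54.46232223510742)
usb [220.68421053 229.71929825] [215 226  12   9  57] [ 0.45332483 -0.11780263  0.008     ]
((220.6000213623047, 229.80003356933594), (9.838699340820312, 5.366563320159912), 26.56505012512207)
```

View pics/z0.png

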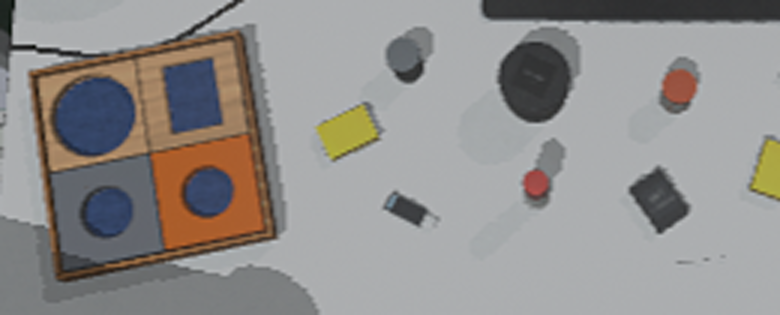

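View pics/z1.png

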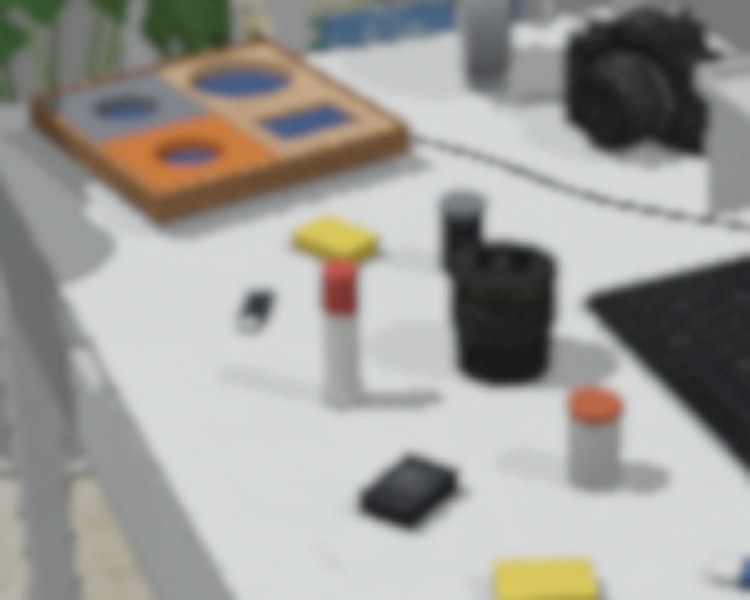

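The zooms show the lid tops in top view at about (219.5,178), (311,189) and the lens top at (263,186). In side view they sit at about (272.6,180.5), (299,220) and (280.6,192.5). The battery's long side has world yaw ≈ 0.6, and the tray's yaw is ≈ 0.2. Next I'll refine by colour in both views and check how high the chair back stands.

```bash
cat >> h.py <<'E'
from scipy.spatial.transform import Rotation as Ro
def tri(c,s,a,b):
    o1,d1=ray(c,*a);o2,d2=ray(s,*b)
    k=np.linalg.lstsq(np.c_[d1,-d2],o2-o1,rcond=None)[0]
    p,q=o1+k[0]*d1,o2+k[1]*d2
    return (p+q)/2,np.linalg.norm(p-q)
def go(x,y,z,yaw=np.pi/2):
    """cm in tool axes and rotvec to reach TCP xyz, pointing down, tool y at yaw (mod pi)"""
    s=ctrl.get_state();r=Ro.from_quat(s["tcp_rot"]);p=np.array(s["eef_pos"])
    best=None
    for k in(0,np.pi):
        a=yaw+k; Y=np.array([np.cos(a),np.sin(a),0]);Z=np.array([0,0,-1.])
        w=(r.inv()*Ro.from_matrix(np.c_[np.cross(Y,Z),Y,Z])).as_rotvec()
        if best is None or abs(w[2])<abs(best[2]): best=w
    print("to",(x,y,z),"tool cm",(100*r.inv().apply(np.array([x,y,z])-p)).round(2),"turn",best.round(3),"t",round(s["time"],2),"q1,q6",s["qpos"][[0,5]].round(2),"open",round(float(s["opening"]),2),"ff",round(float(s["finger_force"]),1))
E
python3 - <<'E'
from h import *
c=cam("top");s=cam("side")
def show(n,z,a,b): 
    p,g=tri(c,s,a,b);print(n,"top",np.round(a,1),onz(c,*a,z)[:2].round(4),"side",np.round(b,1),onz(s,*b,z)[:2].round(4),"tri",p.round(4),round(g,4))
def red(k,u,v):
    i=k["img"].astype(int);return blob((i[:,:,0]>i[:,:,1]+35)&(i[:,:,0]>i[:,:,2]+35),u,v)
a=red(c,311,189);b=red(s,299,222);print(a[1],b[1]);show("white(lid mid side)",.052,a[0],b[0]-[0,1.5])
for k,u,v in((c,219,178),(s,272.6,181)):
    print(k["img"][int(v)-8:int(v)+16,int(u)-9:int(u)+10,1])
show("dark",.052,(219.7,178),(272.6,180.5))
show("lens",.071,(263,186),(280.6,192.4))
i=s["img"].max(2)<75
b=blob(i,262,237);print(b[1]);a=blob(c["img"].max(2)<90,304,226);print(a[1],cv2.minAreaRect(cv2.findContours(a[2].astype(np.uint8),0,2)[0][0]));show("bat",.016,a[0],b[0])
print("chair",tri(c,s,(226,352),(118,185)))
for y in(np.pi/2,): go(.57,-.38,.15)
E
```

```text
[306 183  11  12 100] [294 217  10   8  66]
white(lid mid side) top [311.  188.4] [ 0.5666 -0.3775] side [298.4 219. ] [ 0.5671 -0.3726] tri [ 0.5654 -0.3771  0.0549] 0.001
[[175 174 174 174 175 174 175 175 176 176 151 124 126 126 127 127 127 124
  152]
 [174 174 174 174 174 174 176 175 176 153 125 128 129 128 127 128 127 126
  123]
 [174 174 174 174 176 176 176 145 115 123 115 121 129 129 128 128 127 126
  124]
 [173 175 174 176 176 155 117 100  99  99 100 103 106 118 129 129 128 127
  124]
 [174 174 175 176 156 115  97 100 102 101 101 101 107 110 119 129 128 128
  126]
 [174 175 176 166 127  97 100 101 102 102 102 102 102 105 120 128 128 126
  125]
 [175 174 177 149 104 100 102 102 103 103 102 103 102 102  93 110 129 128
  125]
 [174 175 177 144  99 102 103 103 104 103 103 103 102 103 103 119 129 127
  126]
 [174 174 177 145  99 102 103 103 104 103 103 104 104 104  94 111 129 128
  156]
 [174 174 178 146 104 103 103 104 105 105 105 103 104 106  81  99 127 156
  178]
 [174 175 177 159 121 103 104 105 104 104 105 105 105 109  85  65 109 157
  176]
 [174 174 176 158 121 102 105 105 10
[... 2960 characters left out ...]
]]
dark top [219.7 178. ] [ 0.5964 -0.1164] side [272.6 180.5] [ 0.5958 -0.1186] tri [ 0.5967 -0.1163  0.0508] 0.0
lens top [263 186] [ 0.5683 -0.241 ] side [280.6 192.4] [ 0.5711 -0.24  ] tri [ 0.5693 -0.2413  0.0716] 0.0023
[253 234  18  11 105]
[295 216  19  22 220] ((304.35235595703125, 226.50335693359375), (18.105026245117188, 12.616171836853027), 55.00797653198242)
bat top [304.3 226.5] [ 0.4622 -0.36  ] side [261.6 239.5] [ 0.4558 -0.3773] tri [ 0.4631 -0.3607  0.0045] 0.0019
chair (array([ 0.12730363, -0.15454122,  0.1427945 ]), np.float64(0.007358298342229295))
to (0.57, -0.38, 0.15) tool cm [-65.96 -86.02   8.15] turn [-0.001 -0.    -0.314] t 0.3 q1,q6 [ 1.11 -0.15] open 1.0 ff 0.0
```

>>> {"name": "send_rows", "arguments": {"series": [[[-4,-2.8,0.3,0,0,0,1],[-4,-2.8,0.3,0,0,0,1],[-4,-2.8,0.3,0,0,0,1],[-4,-2.8,0.3,0,0,0,1],[-4,-2.8,0.3,0,0,0,1],[-4,-2.8,0.3,0,0,0,1],[-4,-2.8,0.3,0,0,0,1],[-4,-2.8,0.3,0,0,0,1],[-4,-2.8,0.3,0,0,0,1],[-4,-2.8,0.3,0,0,0,1]]]}}

```text
time: 1.55
eef_pos: [0.5032, 0.2509, 0.2015]
tcp_rot: [0.156, 0.988, 0.0, 0.0]
contact_force: [0.4, 1.1, 0.4]
opening: 1.001
finger_force: 0.0
```

```bash
python3 -c "
from h import *
go(.5665,-.3765,.16)"
```

```text
to (0.5665, -0.3765, 0.16) tool cm [-25.39 -57.72   4.13] turn [ 0.     0.001 -0.314] t 1.55 q1,q6 [ 0.28 -0.97] open 1.0 ff 0.0
```

>>> {"name": "send_rows", "arguments": {"series": [[[-2.4,-5.4,0.3,0,0,0,1],[-2.4,-5.4,0.3,0,0,0,1],[-2.4,-5.4,0.3,0,0,0,1],[-2.4,-5.4,0.3,0,0,0,1],[-2.4,-5.4,0.3,0,0,0,1],[-2.4,-5.4,0.3,0,0,0,1],[-2.4,-5.4,0.3,0,0,0,1],[-2.4,-5.4,0.3,0,0,0,1],[-2.4,-5.4,0.3,0,0,0,1],[-2.4,-5.4,0.3,0,0,0,1]]]}}

```text
time: 2.8
eef_pos: [0.5639, -0.3375, 0.1713]
tcp_rot: [0.156, 0.988, 0.0, 0.0]
contact_force: [0.9, 0.2, 0.1]
opening: 1.0
finger_force: 0.0
```

>>> {"name": "send_rows", "arguments": {"series": [[[0,0,0,0,0,-0.157,1],[0,0,0,0,0,-0.157,1],[0,0,0,0,0,0,1],[0,0,0,0,0,0,1]]]}}

```text
time: 3.3
eef_pos: [0.564, -0.3353, 0.1713]
tcp_rot: [0.001, 1.0, -0.0, -0.0]
contact_force: [-0.5, -0.9, 0.7]
opening: 1.004
finger_force: 0.0
```

```bash
python3 -c "
from h import *
go(.5665,-.3765,.028)"
```

```text
to (0.5665, -0.3765, 0.028) tool cm [-0.26 -4.12 14.33] turn [-0.    -0.    -0.002] t 3.3 q1,q6 [-0.69 -2.26] open 1.0 ff 0.0
```

>>> {"name": "send_rows", "arguments": {"series": [[[-0.1,-2,0,0,0,0,1],[-0.2,-2.1,0,0,0,0,1],[0,0,4,0,0,0,1],[0,0,4,0,0,0,1],[0,0,3.4,0,0,0,1],[0,0,2.3,0,0,0,1],[0,0,1,0,0,0,1],[0,0,0,0,0,0,1]]]}}

```text
time: 4.3
eef_pos: [0.5671, -0.3769, 0.0243]
tcp_rot: [0.0, 1.0, 0.0, -0.0]
contact_force: [-0.6, 0.2, 0.7]
opening: 1.002
finger_force: 0.0
```

>>> {"name": "send_rows", "arguments": {"series": [[[0,0,0,0,0,0,-1],[0,0,0,0,0,0,-1],[0,0,0,0,0,0,-1],[0,0,0,0,0,0,-1],[0,0,0,0,0,0,-1],[0,0,0,0,0,0,-1],[0,0,0,0,0,0,-1],[0,0,0,0,0,0,-1]]], "force": 30}}

```text
time: 5.3
eef_pos: [0.5675, -0.3768, 0.0255]
tcp_rot: [-0.0, 1.0, -0.0, 0.001]
contact_force: [0.8, 1.2, 5.5]
opening: 0.375
finger_force: 29.6
```

>>> {"name": "send_rows", "arguments": {"series": [[[0,0,-1,0,0,0,-1],[0,0,-3,0,0,0,-1],[0,0,-4,0,0,0,-1],[0,0,-4,0,0,0,-1],[0,0,-3,0,0,0,-1],[0,0,-1,0,0,0,-1],[0,0,0,0,0,0,-1]]]}}

```text
time: 6.18
eef_pos: [0.5669, -0.3764, 0.1843]
tcp_rot: [-0.0, 1.0, -0.0, 0.0]
contact_force: [-0.8, 0.7, 0.1]
opening: 0.374
finger_force: 29.8
```

```bash
python3 -c "
from h import *
s=cam('side');i=s['img'][120:280,200:400,::-1];t=cam('top')['img'][140:260,240:400,::-1]
cv2.imwrite('pics/a.png',np.hstack([cv2.resize(i,(500,400),interpolation=2),cv2.resize(t,(300,225)) if 0 else cv2.copyMakeBorder(cv2.resize(t,(300,225)),0,175,0,0,0)]))
go(.4676,.0693,.18)"
```

```text
to (0.4676, 0.0693, 0.18) tool cm [ 9.85 44.51  0.34] turn [ 0.002 -0.003  0.   ] t 6.28 q1,q6 [-0.74 -2.31] open 0.37 ff 29.8
```

View pics/a.png

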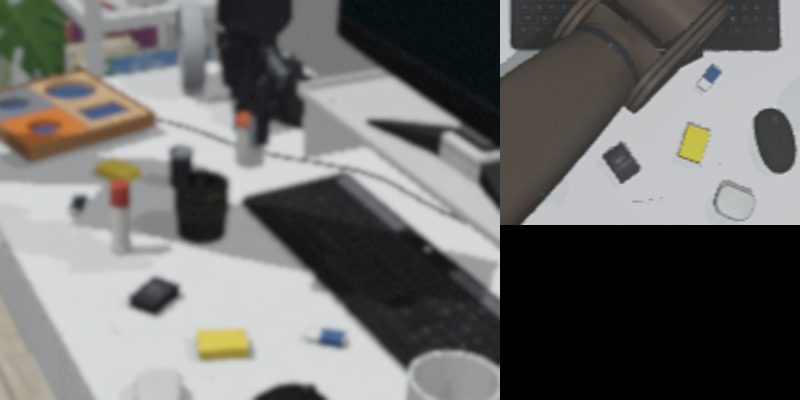

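White can is held at about (248,140) in the side crop.

>>> {"name": "send_rows", "arguments": {"series": [[[0.6,2.5,0,0,0,0,-1],[1,4.5,0,0,0,0,-1],[1.2,5,0,0,0,0,-1],[1.2,5,0,0,0,0,-1],[1.2,5.5,0,0,0,0,-1],[1.2,5.5,0,0,0,0,-1],[1.2,5.5,0,0,0,0,-1],[1,4.5,0,0,0,0,-1],[0.8,4,0,0,0,0,-1],[0.6,2.5,0,0,0,0,-1]]]}}

```text
time: 7.52
eef_pos: [0.4652, 0.0703, 0.1824]
tcp_rot: [-0.001, 1.0, 0.0, -0.002]
contact_force: [0.4, 0.6, -0.1]
opening: 0.373
finger_force: 29.8
```

>>> {"name": "send_rows", "arguments": {"series": [[[0,0,0,0,0,0,-1],[0,0,0,0,0,0,-1],[0,0,0,0,0,0,-1]]]}}

```text
time: 7.9
eef_pos: [0.467, 0.0676, 0.1839]
tcp_rot: [0.001, 1.0, -0.0, -0.0]
contact_force: [0.6, -1.0, -0.8]
opening: 0.375
finger_force: 29.8
```

```bash
python3 -c "
from h import *
s=cam('side');i=s['img'][100:220,160:310,::-1]
cv2.imwrite('pics/b.png',cv2.resize(i,(600,480),interpolation=2))
go(.4676,.0693,.048)"
```

```text
to (0.4676, 0.0693, 0.048) tool cm [-0.06  0.17 13.6 ] turn [-0.    -0.001 -0.001] t 7.95 q1,q6 [-0.07 -1.64] open 0.38 ff 29.8
```

View pics/b.png

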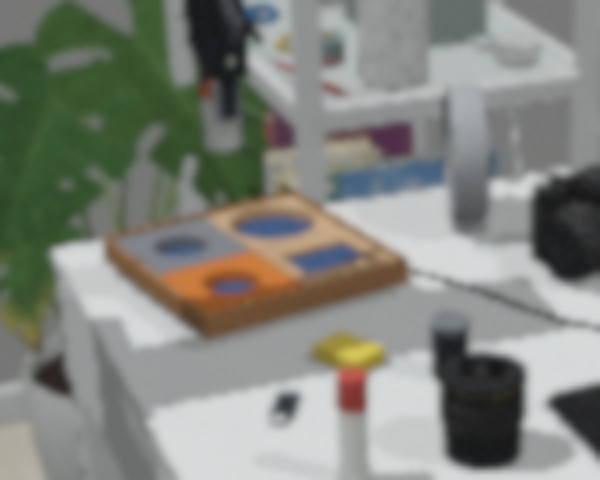

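White can hangs upright at about (222,125) in the crop, above the orange pocket. Lowering it now.

>>> {"name": "send_rows", "arguments": {"series": [[[0,0.2,2,0,0,0,-1],[0,0,4,0,0,0,-1],[0,0,3.6,0,0,0,-1],[0,0,2,0,0,0,-1],[0,0,1.4,0,0,0,-1],[0,0,0.5,0,0,0,-1],[0,0,0,0,0,0,-1],[0,0,0,0,0,0,-1]]]}}

```text
time: 8.95
eef_pos: [0.4677, 0.0704, 0.0503]
tcp_rot: [-0.0, 1.0, -0.0, 0.001]
contact_force: [0.7, 0.1, 0.3]
opening: 0.372
finger_force: 29.8
```

>>> {"name": "send_rows", "arguments": {"series": [[[0,0,0,0,0,0,0.3],[0,0,0,0,0,0,0.3],[0,0,0,0,0,0,0.3],[0,0,0,0,0,0,0.3],[0,0,0,0,0,0,0.3],[0,0,-2,0,0,0,0.3],[0,0,-4,0,0,0,1],[0,0,-4,0,0,0,1],[0,0,-2,0,0,0,1]]]}}

```text
time: 10.07
eef_pos: [0.468, 0.0705, 0.172]
tcp_rot: [-0.0, 1.0, -0.0, 0.002]
contact_force: [0.1, -0.2, -0.1]
opening: 0.999
finger_force: 0.0
```

```bash
python3 -c "
from h import *
s=cam('side')
cv2.imwrite('pics/c.png',cv2.resize(s['img'][100:220,160:310,::-1],(600,480),interpolation=2))
go(.596,-.115,.16)"
```

```text
to (0.596, -0.115, 0.16) tool cm [-12.66 -18.55   1.52] turn [-0.     0.007  0.   ] t 10.12 q1,q6 [-0.07 -1.64] open 1.0 ff 0.0
```

View pics/c.png

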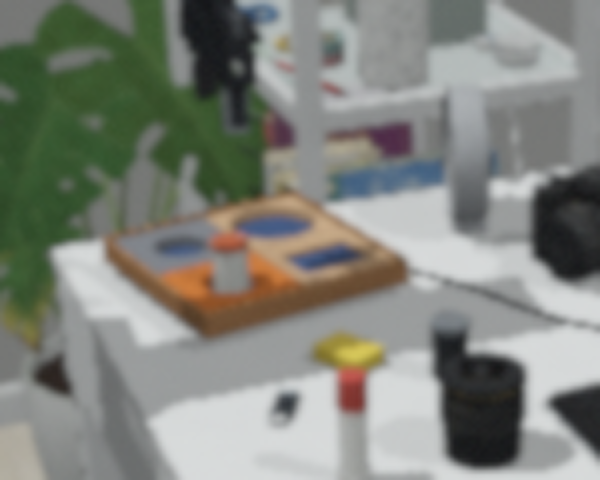

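White can stands upright in the orange pocket (at about (230,265)). Now the dark can.

>>> {"name": "send_rows", "arguments": {"series": [[[-1.9,-2.8,0,0,0,0,1],[-3,-4.5,0,0,0,0,1],[-3,-4.5,0,0,0,0,1],[-3,-4.2,0,0,0,0,1],[-1.8,-2.5,0,0,0,0,1],[0,0,0,0,0,0,1],[0,0,0,0,0,0,1]]]}}

```text
time: 11.0
eef_pos: [0.593, -0.1137, 0.1682]
tcp_rot: [-0.0, 1.0, 0.001, -0.001]
contact_force: [-0.3, 0.3, -0.7]
opening: 0.999
finger_force: 0.0
```

```bash
python3 -c "
from h import *
go(.596,-.115,.025)"
```

```text
to (0.596, -0.115, 0.025) tool cm [-0.33 -0.14 14.32] turn [ 0.001 -0.002  0.   ] t 11.0 q1,q6 [-0.36 -1.93] open 1.0 ff 0.0
```

>>> {"name": "send_rows", "arguments": {"series": [[[-0.3,-0.1,3,0,0,0,1],[0,0,4,0,0,0,1],[0,0,4,0,0,0,1],[0,0,2.3,0,0,0,1],[0,0,1,0,0,0,1],[0,0,0,0,0,0,1]]]}}

```text
time: 11.75
eef_pos: [0.5964, -0.1146, 0.0261]
tcp_rot: [-0.001, 1.0, 0.0, -0.0]
contact_force: [0.2, 0.2, 0.1]
opening: 0.998
finger_force: 0.0
```

>>> {"name": "send_rows", "arguments": {"series": [[[0,0,0,0,0,0,-1],[0,0,0,0,0,0,-1],[0,0,0,0,0,0,-1],[0,0,0,0,0,0,-1],[0,0,0,0,0,0,-1],[0,0,0,0,0,0,-1],[0,0,0,0,0,0,-1],[0,0,0,0,0,0,-1]]], "force": 30}}

```text
time: 12.75
eef_pos: [0.5976, -0.1157, 0.0272]
tcp_rot: [-0.0, 1.0, -0.0, 0.001]
contact_force: [-1.3, 1.0, 5.4]
opening: 0.375
finger_force: 29.6
```

>>> {"name": "send_rows", "arguments": {"series": [[[0,0,-1,0,0,0,-1],[0,0,-3,0,0,0,-1],[0,0,-4,0,0,0,-1],[0,0,-4,0,0,0,-1],[0,0,-3,0,0,0,-1],[0,0,-1.5,0,0,0,-1],[0,0,0,0,0,0,-1],[0,0,0,0,0,0,-1]]]}}

```text
time: 13.75
eef_pos: [0.5959, -0.1151, 0.1893]
tcp_rot: [-0.0, 1.0, 0.001, -0.002]
contact_force: [0.8, 0.3, -0.6]
opening: 0.374
finger_force: 29.7
```

```bash
python3 -c "
from h import *
go(.4486,.1636,.19)"
```

```text
to (0.4486, 0.1636, 0.19) tool cm [1.473e+01 2.788e+01 1.000e-02] turn [ 0.001 -0.003  0.   ] t 13.75 q1,q6 [-0.36 -1.93] open 0.37 ff 29.7
```

>>> {"name": "send_rows", "arguments": {"series": [[[1,2,0,0,0,0,-1],[2,3.5,0,0,0,0,-1],[2.4,4.5,0,0,0,0,-1],[2.4,4.5,0,0,0,0,-1],[2.4,4.5,0,0,0,0,-1],[2.2,4.5,0,0,0,0,-1],[1.4,2.9,0,0,0,0,-1],[0.9,1.5,0,0,0,0,-1],[0,0,0,0,0,0,-1],[0,0,0,0,0,0,-1]]]}}

```text
time: 15.0
eef_pos: [0.4501, 0.1629, 0.1912]
tcp_rot: [0.0, 1.0, -0.0, -0.0]
contact_force: [-0.0, -0.0, 0.7]
opening: 0.379
finger_force: 29.7
```

```bash
python3 -c "
from h import *
go(.4486,.1636,.05)"
```

```text
to (0.4486, 0.1636, 0.05) tool cm [ 0.15  0.07 14.12] turn [-0. -0. -0.] t 15.0 q1,q6 [ 0.14 -1.44] open 0.38 ff 29.7
```

>>> {"name": "send_rows", "arguments": {"series": [[[0.1,0.1,2.5,0,0,0,-1],[0,0,4,0,0,0,-1],[0,0,3.6,0,0,0,-1],[0,0,2,0,0,0,-1],[0,0,1.4,0,0,0,-1],[0,0,0.6,0,0,0,-1],[0,0,0,0,0,0,-1],[0,0,0,0,0,0,-1]]]}}

```text
time: 16.0
eef_pos: [0.4497, 0.1646, 0.0513]
tcp_rot: [-0.0, 1.0, 0.0, 0.001]
contact_force: [-0.3, -0.5, -0.2]
opening: 0.374
finger_force: 29.7
```

>>> {"name": "send_rows", "arguments": {"series": [[[0,0,0,0,0,0,0.3],[0,0,0,0,0,0,0.3],[0,0,0,0,0,0,0.3],[0,0,0,0,0,0,0.3],[0,0,0,0,0,0,0.3],[0,0,-2,0,0,0,0.3],[0,0,-4,0,0,0,1],[0,0,-4,0,0,0,1],[0,0,-2,0,0,0,1],[0,0,0,0,0,0,1]]]}}

```text
time: 17.25
eef_pos: [0.4501, 0.1647, 0.1722]
tcp_rot: [-0.0, 1.0, 0.0, 0.002]
contact_force: [0.1, 0.0, -0.0]
opening: 0.998
finger_force: 0.0
```

```bash
python3 -c "
from h import *
s=cam('side')
cv2.imwrite('pics/d.png',cv2.resize(s['img'][100:220,160:310,::-1],(600,480),interpolation=2))
go(.569,-.241,.18)"
```

```text
to (0.569, -0.241, 0.18) tool cm [-11.99 -40.55  -0.94] turn [0.    0.001 0.   ] t 17.3 q1,q6 [ 0.14 -1.43] open 1.0 ff 0.0
```

View pics/d.png

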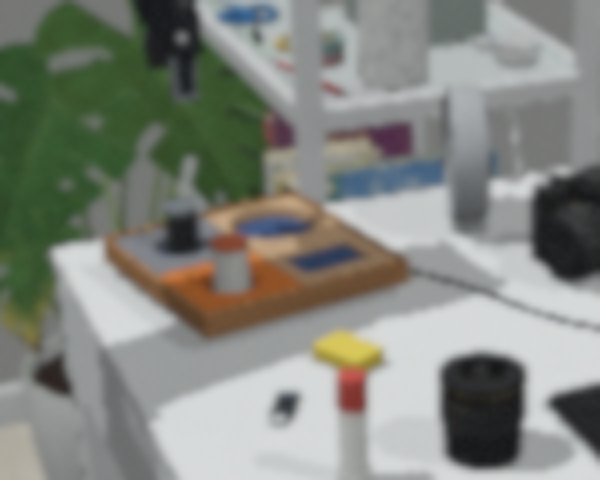

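Dark can stands in the grey pocket at (183,225). Next, the lens.

>>> {"name": "send_rows", "arguments": {"series": [[[-0.8,-2.6,0,0,0,0,1],[-1.5,-5,0,0,0,0,1],[-1.6,-5.5,0,0,0,0,1],[-1.6,-5.5,0,0,0,0,1],[-1.6,-5.5,0,0,0,0,1],[-1.6,-5.5,0,0,0,0,1],[-1.5,-5,0,0,0,0,1],[-1.2,-4,0,0,0,0,1],[-0.6,-2,0,0,0,0,1],[0,0,0,0,0,0,1]]]}}

```text
time: 18.55
eef_pos: [0.5684, -0.2417, 0.1687]
tcp_rot: [0.001, 1.0, 0.001, -0.001]
contact_force: [-0.2, 0.4, -0.3]
opening: 1.001
finger_force: 0.0
```

>>> {"name": "send_rows", "arguments": {"series": [[[0,0,0,0,0,0,1],[0,0,0,0,0,0,1]]]}}

```text
time: 18.8
eef_pos: [0.5688, -0.2399, 0.1702]
tcp_rot: [-0.001, 1.0, 0.0, -0.0]
contact_force: [-0.6, 0.3, 1.4]
opening: 0.999
finger_force: 0.0
```

```bash
python3 -c "
from h import *
go(.569,-.241,.035)"
```

```text
to (0.569, -0.241, 0.035) tool cm [-0.03 -0.12 13.52] turn [ 0.    -0.     0.002] t 18.8 q1,q6 [-0.56 -2.14] open 1.0 ff 0.0
```

>>> {"name": "send_rows", "arguments": {"series": [[[0,-0.1,3,0,0,0,1],[0,0,3,0,0,0,1],[0,0,2.5,0,0,0,1],[0,0,1.5,0,0,0,1],[0,0,1.5,0,0,0,1],[0,0,1,0,0,0,1],[0,0,1,0,0,0,1],[0,0,0,0,0,0,1]]]}}

```text
time: 19.8
eef_pos: [0.5685, -0.2423, 0.0346]
tcp_rot: [-0.0, 1.0, 0.0, -0.001]
contact_force: [0.1, -0.5, 1.3]
opening: 0.995
finger_force: 0.0
```

>>> {"name": "send_rows", "arguments": {"series": [[[0,0,0,0,0,0,-1],[0,0,0,0,0,0,-1],[0,0,0,0,0,0,-1],[0,0,0,0,0,0,-1],[0,0,0,0,0,0,-1],[0,0,0,0,0,0,-1]]], "force": 50}}

```text
time: 20.55
eef_pos: [0.5698, -0.243, 0.0365]
tcp_rot: [-0.0, 1.0, -0.001, 0.001]
contact_force: [1.1, 0.8, 5.6]
opening: 0.753
finger_force: 56.3
```

>>> {"name": "send_rows", "arguments": {"series": [[[0,0,-0.5,0,0,0,-1],[0,0,-1.5,0,0,0,-1],[0,0,-3,0,0,0,-1],[0,0,-3.5,0,0,0,-1],[0,0,-3,0,0,0,-1],[0,0,-2,0,0,0,-1],[0,0,-1,0,0,0,-1],[0,0,0,0,0,0,-1],[0,0,0,0,0,0,-1]]]}}

```text
time: 21.68
eef_pos: [0.5681, -0.242, 0.1786]
tcp_rot: [-0.0, 1.0, 0.001, -0.001]
contact_force: [0.4, 0.0, -3.5]
opening: 0.755
finger_force: 56.1
```

```bash
python3 -c "
from h import *
go(.5418,.1835,.18)"
```

```text
to (0.5418, 0.1835, 0.18) tool cm [ 2.63 42.55 -0.07] turn [ 0.002 -0.003  0.   ] t 21.68 q1,q6 [-0.57 -2.14] open 0.76 ff 56.1
```

>>> {"name": "send_rows", "arguments": {"series": [[[0.2,2,0,0,0,0,-1],[0.3,4,0,0,0,0,-1],[0.3,5,0,0,0,0,-1],[0.3,5.5,0,0,0,0,-1],[0.3,5.5,0,0,0,0,-1],[0.3,5.5,0,0,0,0,-1],[0.3,5,0,0,0,0,-1],[0.3,4.5,0,0,0,0,-1],[0.2,3.5,0,0,0,0,-1],[0.1,2,0,0,0,0,-1]]]}}

```text
time: 22.92
eef_pos: [0.5414, 0.1848, 0.1795]
tcp_rot: [-0.001, 1.0, -0.0, -0.001]
contact_force: [0.9, -0.5, -3.3]
opening: 0.747
finger_force: 56.2
```

>>> {"name": "send_rows", "arguments": {"series": [[[0,0,0,0,0,0,-1],[0,0,0,0,0,0,-1],[0,0,0,0,0,0,-1]]]}}

```text
time: 23.3
eef_pos: [0.543, 0.1814, 0.1802]
tcp_rot: [0.001, 1.0, -0.0, -0.0]
contact_force: [0.8, -0.8, -3.4]
opening: 0.752
finger_force: 56.2
```

```bash
python3 -c "
from h import *
s=cam('side')
cv2.imwrite('pics/e.png',cv2.resize(s['img'][100:220,160:310,::-1],(600,480),interpolation=2))
go(.5418,.1835,.058)"
```

```text
to (0.5418, 0.1835, 0.058) tool cm [ 0.13  0.2  12.23] turn [-0.    -0.    -0.001] t 23.35 q1,q6 [ 0.15 -1.42] open 0.75 ff 56.2
```

View pics/e.png

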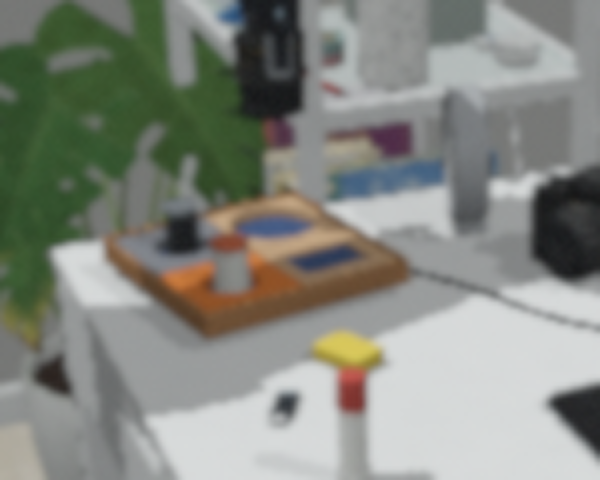

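Lens is held upright at (272,85), above the large pocket. Lowering in small steps at the end.

>>> {"name": "send_rows", "arguments": {"series": [[[0.1,0.2,2,0,0,0,-1],[0,0,3,0,0,0,-1],[0,0,3,0,0,0,-1],[0,0,2,0,0,0,-1],[0,0,1,0,0,0,-1],[0,0,0.5,0,0,0,-1],[0,0,0.3,0,0,0,-1],[0,0,0,0,0,0,-1],[0,0,0,0,0,0,-1]]]}}

```text
time: 24.48
eef_pos: [0.5424, 0.1846, 0.0631]
tcp_rot: [-0.0, 1.0, 0.0, 0.001]
contact_force: [0.4, -0.0, -2.9]
opening: 0.754
finger_force: 56.2
```

>>> {"name": "send_rows", "arguments": {"series": [[[0,0,0.2,0,0,0,-1],[0,0,0,0,0,0,-1],[0,0,0,0,0,0,-1]]]}}

```text
time: 24.85
eef_pos: [0.5418, 0.1845, 0.0603]
tcp_rot: [-0.0, 1.0, -0.0, -0.0]
contact_force: [-0.4, -0.2, -2.5]
opening: 0.748
finger_force: 56.2
```

>>> {"name": "send_rows", "arguments": {"series": [[[0,0,0.2,0,0,0,-1],[0,0,0,0,0,0,-1],[0,0,0,0,0,0,-1]]]}}

```text
time: 25.22
eef_pos: [0.5418, 0.1845, 0.0583]
tcp_rot: [-0.0, 1.0, -0.0, -0.0]
contact_force: [0.4, 0.8, -3.0]
opening: 0.752
finger_force: 56.3
```

>>> {"name": "send_rows", "arguments": {"series": [[[0,0,0.1,0,0,0,-1],[0,0,0,0,0,0,-1],[0,0,0,0,0,0,-1]]]}}

```text
time: 25.6
eef_pos: [0.542, 0.1845, 0.0575]
tcp_rot: [-0.0, 1.0, 0.0, 0.0]
contact_force: [-0.5, 0.4, -1.8]
opening: 0.749
finger_force: 56.4
```

>>> {"name": "send_rows", "arguments": {"series": [[[0,0,0.1,0,0,0,-1],[0,0,0,0,0,0,-1],[0,0,0,0,0,0,-1]]]}}

```text
time: 25.98
eef_pos: [0.5421, 0.1846, 0.0575]
tcp_rot: [-0.0, 1.0, -0.0, 0.0]
contact_force: [-3.4, -0.3, 5.9]
opening: 0.756
finger_force: 57.0
```

Contact with the pocket floor. Releasing.

>>> {"name": "send_rows", "arguments": {"series": [[[0,0,0,0,0,0,0.7],[0,0,0,0,0,0,0.9],[0,0,0,0,0,0,1],[0,0,0,0,0,0,1],[0,0,-1,0,0,0,1],[0,0,-2,0,0,0,1],[0,0,-4,0,0,0,1],[0,0,-4,0,0,0,1],[0,0,-1,0,0,0,1],[0,0,0,0,0,0,1]]]}}

```text
time: 27.22
eef_pos: [0.5423, 0.1846, 0.1776]
tcp_rot: [-0.0, 1.0, 0.0, 0.001]
contact_force: [-0.2, -0.1, -0.8]
opening: 1.0
finger_force: 0.0
```

```bash
python3 -c "
from h import *
s=cam('side')
cv2.imwrite('pics/f.png',cv2.resize(s['img'][100:280,160:310,::-1],(500,600),interpolation=2))
c=cam('top');a=blob(c['img'].max(2)<90,304,226);print(a[0],a[1]);r=cv2.minAreaRect(cv2.findContours(a[2].astype(np.uint8),0,2)[0][0]);P=[onz(c,*p,.016) for p in cv2.boxPoints(r)];
for i in range(4): d=P[(i+1)%4]-P[i];print(np.linalg.norm(d),np.arctan2(d[1],d[0]))
print(np.mean(P,0))
go(.461,-.359,.16,.62-np.pi/2)"
```

```text
[304.29439252 226.3364486 ] [295 216  19  22 214]
0.03695662202792034 -0.9540317836766196
0.05220281637199469 -2.545201419310634
0.03671187600259119 2.1828808545318568
0.05202660733660549 0.6010349722587565
[ 0.46244628 -0.35998961  0.016     ]
to (0.461, -0.359, 0.16) tool cm [  7.99 -54.33   1.53] turn [ 0.    -0.003 -0.62 ] t 27.32 q1,q6 [ 0.15 -1.42] open 1.0 ff 0.0
```

View pics/f.png

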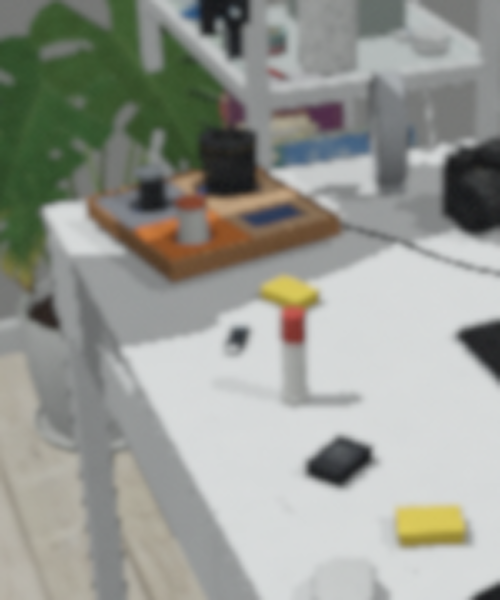

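Lens stands in its pocket (230,160); the battery is at about (340,460), yaw ≈ 0.605. The wrist range calls for the other half turn, +2.53.

>>> {"name": "send_rows", "arguments": {"series": [[[0.5,-3,0,0,0,0,1],[0.8,-5.5,0,0,0,0,1],[0.8,-6,0,0,0,0,1],[0.9,-6,0,0,0,0,1],[0.9,-6,0,0,0,0,1],[0.9,-6,0,0,0,0,1],[0.9,-6,0,0,0,0,1],[0.8,-6,0,0,0,0,1],[0.8,-6,0,0,0,0,1],[0.6,-3.8,0,0,0,0,1]]]}}

```text
time: 28.58
eef_pos: [0.4614, -0.3604, 0.174]
tcp_rot: [0.001, 1.0, 0.001, -0.001]
contact_force: [1.1, -0.3, 0.5]
opening: 1.0
finger_force: 0.0
```

>>> {"name": "send_rows", "arguments": {"series": [[[0,0,0,0,0,0.18,1],[0,0,0,0,0,0.18,1],[0,0,0,0,0,0.18,1],[0,0,0,0,0,0.18,1],[0,0,0,0,0,0.18,1],[0,0,0,0,0,0.18,1],[0,0,0,0,0,0.18,1],[0,0,0,0,0,0.18,1],[0,0,0,0,0,0.18,1],[0,0,0,0,0,0.18,1]]]}}

```text
time: 29.82
eef_pos: [0.4621, -0.3576, 0.1738]
tcp_rot: [0.785, 0.619, -0.0, -0.002]
contact_force: [0.1, -0.0, -0.3]
opening: 1.001
finger_force: 0.0
```

>>> {"name": "send_rows", "arguments": {"series": [[[0,0,0,0,0,0.18,1],[0,0,0,0,0,0.18,1],[0,0,0,0,0,0.18,1],[0,0,0,0,0,0.18,1],[0,0,0,0,0,0,1],[0,0,0,0,0,0,1]]]}}

```text
time: 30.58
eef_pos: [0.4625, -0.3581, 0.1751]
tcp_rot: [0.952, 0.307, -0.0, -0.001]
contact_force: [-1.0, 0.2, -0.5]
opening: 0.999
finger_force: 0.0
```

```bash
python3 -c "
from h import *
go(.462,-.360,.007,.605-np.pi/2)"
```

```text
to (0.462, -0.36, 0.007) tool cm [-0.15  0.16 16.81] turn [-0.002  0.     0.019] t 30.57 q1,q6 [-0.83  0.11] open 1.0 ff 0.0
```

>>> {"name": "send_rows", "arguments": {"series": [[[-0.1,0.2,3,0,0,0.02,0.5],[0,0,4,0,0,0,0.5],[0,0,4,0,0,0,0.5],[0,0,3,0,0,0,0.5],[0,0,1.5,0,0,0,0.5],[0,0,1,0,0,0,0.5],[0,0,0.4,0,0,0,0.5],[0,0,0,0,0,0,0.5]]]}}

```text
time: 31.58
eef_pos: [0.4637, -0.3611, 0.0081]
tcp_rot: [0.955, 0.296, 0.0, 0.001]
contact_force: [0.0, -0.0, 0.6]
opening: 0.752
finger_force: 0.0
```

>>> {"name": "send_rows", "arguments": {"series": [[[0,0,0,0,0,0,-1],[0,0,0,0,0,0,-1],[0,0,0,0,0,0,-1],[0,0,0,0,0,0,-1],[0,0,0,0,0,0,-1],[0,0,0,0,0,0,-1],[0,0,0,0,0,0,-1]]], "force": 35}}

```text
time: 32.45
eef_pos: [0.464, -0.3614, 0.0085]
tcp_rot: [0.955, 0.296, 0.0, 0.001]
contact_force: [-0.2, 0.5, 4.9]
opening: 0.41
finger_force: 35.5
```

>>> {"name": "send_rows", "arguments": {"series": [[[0,0,-1,0,0,0,-1],[0,0,-3,0,0,0,-1],[0,0,-4,0,0,0,-1],[0,0,-4,0,0,0,-1],[0,0,-3,0,0,0,-1],[0,0,-1.5,0,0,0,-1],[0,0,0,0,0,0,-1],[0,0,0,0,0,0,-1]]]}}

```text
time: 33.45
eef_pos: [0.4625, -0.3599, 0.1704]
tcp_rot: [0.955, 0.296, -0.001, -0.002]
contact_force: [-0.8, -0.6, -0.4]
opening: 0.408
finger_force: 35.0
```

```bash
python3 -c "
from h import *
go(.5612,.0901,.17,.208-np.pi/2)"
```

```text
to (0.5612, 0.0901, 0.17) tool cm [ 33.61 -31.51   0.13] turn [-0.003  0.001  0.394] t 33.45 q1,q6 [-0.83  0.13] open 0.41 ff 35.0
```

>>> {"name": "send_rows", "arguments": {"series": [[[1.6,-1.5,0,0,0,0,-1],[3.6,-3.4,0,0,0,0,-1],[4,-3.7,0,0,0,0,-1],[4,-3.7,0,0,0,0,-1],[4,-3.8,0,0,0,0,-1],[4,-3.8,0,0,0,0,-1],[4,-3.8,0,0,0,0,-1],[3.6,-3.4,0,0,0,0,-1],[3,-2.8,0,0,0,0,-1],[1.8,-1.6,0,0,0,0,-1]]]}}

```text
time: 34.7
eef_pos: [0.5607, 0.0924, 0.171]
tcp_rot: [0.955, 0.298, -0.001, -0.001]
contact_force: [0.0, -0.2, -0.1]
opening: 0.41
finger_force: 35.0
```

>>> {"name": "send_rows", "arguments": {"series": [[[0,0,0,0,0,0.13,-1],[0,0,0,0,0,0.13,-1],[0,0,0,0,0,0.13,-1],[0,0,0,0,0,0,-1],[0,0,0,0,0,0,-1]]]}}

```text
time: 35.33
eef_pos: [0.5613, 0.0897, 0.1717]
tcp_rot: [0.994, 0.107, -0.001, -0.0]
contact_force: [-0.6, 0.7, 0.1]
opening: 0.411
finger_force: 35.0
```

```bash
python3 -c "
from h import *
s=cam('side')
cv2.imwrite('pics/g.png',cv2.resize(s['img'][100:220,160:310,::-1],(600,480),interpolation=2))
go(.5612,.0901,.037,.208-np.pi/2)"
```

```text
to (0.5612, 0.0901, 0.037) tool cm [-0.   -0.05 13.48] turn [-0.     0.001  0.006] t 35.38 q1,q6 [-0.02  1.34] open 0.41 ff 35.0
```

View pics/g.png

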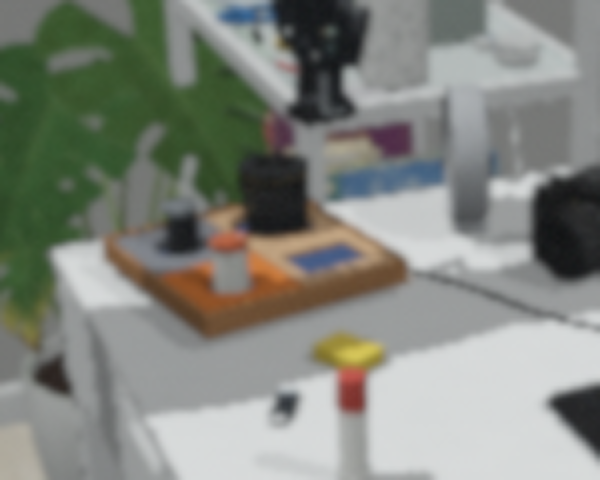

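Battery is held flat at (322,112), above the rectangular pocket. Lowering.

>>> {"name": "send_rows", "arguments": {"series": [[[0,0,2.5,0,0,0,-1],[0,0,4,0,0,0,-1],[0,0,3,0,0,0,-1],[0,0,2,0,0,0,-1],[0,0,1.2,0,0,0,-1],[0,0,0.6,0,0,0,-1],[0,0,0,0,0,0,-1],[0,0,0,0,0,0,-1]]]}}

```text
time: 36.38
eef_pos: [0.5628, 0.0892, 0.0404]
tcp_rot: [0.994, 0.106, 0.001, 0.0]
contact_force: [1.1, 0.2, 0.0]
opening: 0.41
finger_force: 35.0
```

>>> {"name": "send_rows", "arguments": {"series": [[[0,0,0.2,0,0,0,-1],[0,0,0,0,0,0,-1],[0,0,0,0,0,0,-1]]]}}

```text
time: 36.75
eef_pos: [0.562, 0.0892, 0.0374]
tcp_rot: [0.994, 0.106, 0.0, 0.0]
contact_force: [0.1, 0.1, -0.3]
opening: 0.408
finger_force: 35.0
```

>>> {"name": "send_rows", "arguments": {"series": [[[0,0,0.1,0,0,0,-1],[0,0,0,0,0,0,-1],[0,0,0,0,0,0,-1]]]}}

```text
time: 37.12
eef_pos: [0.5619, 0.0892, 0.0363]
tcp_rot: [0.994, 0.106, -0.0, 0.0]
contact_force: [0.6, -0.2, -0.1]
opening: 0.407
finger_force: 35.0
```

>>> {"name": "send_rows", "arguments": {"series": [[[0,0,0,0,0,0,0],[0,0,0,0,0,0,0.2],[0,0,0,0,0,0,0.3],[0,0,0,0,0,0,0.3],[0,0,-1,0,0,0,0.3],[0,0,-3,0,0,0,0.3],[0,0,-4,0,0,0,0.3],[0,0,-6,0,0,0,0.3],[0,0,-6,0,0,0,0.3],[0,0,-3,0,0,0,0.3]]]}}

```text
time: 38.38
eef_pos: [0.5633, 0.0892, 0.2721]
tcp_rot: [0.994, 0.106, 0.004, 0.0]
contact_force: [0.1, -0.6, 0.2]
opening: 0.652
finger_force: 0.0
```

>>> {"name": "send_rows", "arguments": {"series": [[[0,5,0,0,0,0,0.3],[0,5,0,0,0,0,0.3],[0,5,0,0,0,0,0.3],[0,5,0,0,0,0,0.3],[0,5,0,0,0,0,0.3],[0,0,0,0,0,0,0.3]]]}}

```text
time: 39.12
eef_pos: [0.6146, -0.1585, 0.2667]
tcp_rot: [0.995, 0.104, 0.0, 0.0]
contact_force: [0.1, 0.3, -0.1]
opening: 0.653
finger_force: 0.0
```

```bash
python3 -c "
from h import *
s=cam('side');c=cam('top')
cv2.imwrite('pics/i.png',np.hstack([cv2.resize(s['img'][130:220,165:285,::-1],(400,300),interpolation=2),cv2.resize(c['img'][160:265,90:230,::-1],(400,300),interpolation=2)]))
print(ctrl.get_state()['eef_pos'])"
```

```text
[ 0.61431355 -0.15534936  0.2666537 ]
```

View pics/i.png

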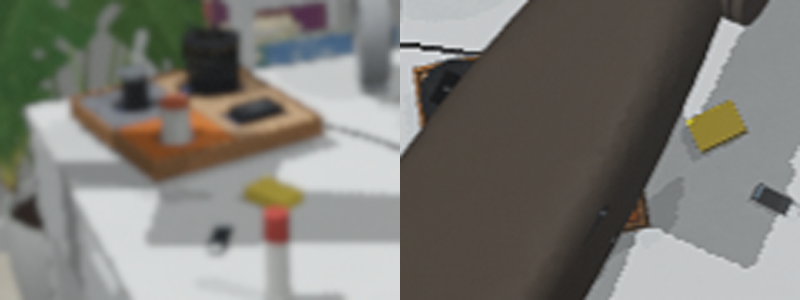

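In the side view all four are seated. The arm blocks the top view, so I'll move it away and check.

>>> {"name": "send_rows", "arguments": {"series": [[[-2,4.7,0,0,0,0,0.3],[-2,4.7,0,0,0,0,0.3],[-2,4.7,0,0,0,0,0.3],[-2,4.7,0,0,0,0,0.3],[-2,4.7,0,0,0,0,0.3],[0,0,0,0,0,0,0.3],[0,0,0,0,0,0,0.3]]]}}

```text
time: 40.1
eef_pos: [0.5666, -0.4044, 0.2665]
tcp_rot: [0.994, 0.106, 0.0, -0.0]
contact_force: [0.8, 0.4, 0.3]
opening: 0.65
finger_force: 0.0
```

```bash
python3 -c "
from h import *
c=cam('top')
cv2.imwrite('pics/j.png',cv2.resize(c['img'][160:265,85:285,::-1],(800,420),interpolation=2))"
```

```text
(no output)
```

View pics/j.png

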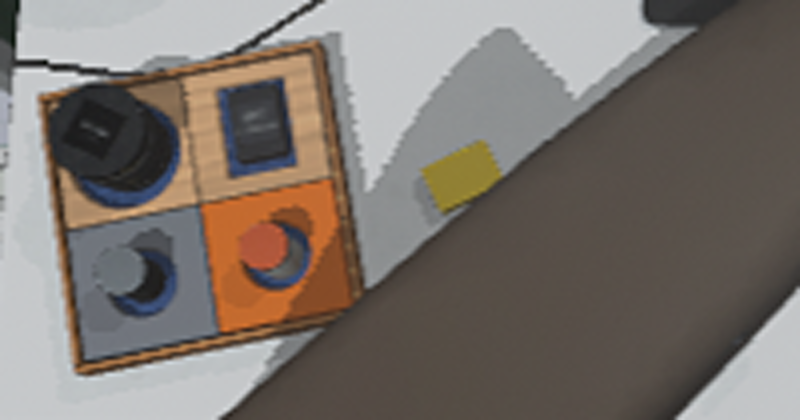

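The top view shows the battery flat inside its pocket, blue on the visible sides (260,125). The lens (115,150), dark can (135,275) and white can (275,250) are in theirs. Handing in.

```bash
python3 -c "
from plant import ctrl
print(ctrl.sign_off())"
```

```text
the job is handed in; nothing more can be done
None
```

All four camera items are in their tray pockets (both canisters and the lens upright, the battery flat), the glue stick and USB stick were not touched, and I handed the job in at about 40 s of robot time.

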